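# Pack the sampling case: jar below, vial tray on top

## Task

Pack the yellow sampling case in its two layers: first stand the blue-capped jar upright in the square pocket at the bottom of the case, then lay the white vial tray over it, handle up and lying flat on the black ledges inside the case walls. Set both down without dropping them, and leave the red-capped jar where it stands.

Things in the scene. Friction and masses are not known exactly. Their poses are not given: they have to be found in the camera images.
- case: Open yellow-walled case, fixed, 236 (x) x 134 (y) x 82 mm high, walls 5 mm. Origin: centre of its underside; z up, x along its long side. Two black foam ledges fill its x ends, more than 62 mm from the centre; their tops are 70 mm up, 12 mm below the rim. Room for the tray between the walls: 226 x 124 mm. The open bay between the ledges is 124 x 124 mm.
- pocket (a point): Centre of the floor of the square pocket, in the middle of the case's bay: 64 x 64 mm, floor 6 mm above the bench (and above the case's origin), floor dark, between light grey padding whose top is 14 mm above the pocket's floor. Axes as the case's.
- jar_blue: Small glass jar with a white blank label and a BLUE screw cap, 48 mm in diameter over glass and cap alike, 56 mm high (the cap is the top 16 mm), about 0.12 kg, loose, standing on the bench. Origin: centre of its underside; z up through the cap. Standing in the pocket it ends 8 mm below the ledge tops.
- tray: White plastic vial tray, loose: flat plate 206 (x) x 104 (y) x 8 mm with grey round sockets, about 0.18 kg, the same either way round. Origin: centre of the plate's underside; z up. Above its middle, on two posts, a level green handle bar along x: 70 mm long, 18 mm wide, 18 mm high; the bar's middle is 43 mm and its top 52 mm above the origin.
- jar_red: Glass jar of the same size and shape as the blue-capped one, but with a RED cap; not part of this kit. Origin: centre of its underside; z up.
Not all that is in view belongs to the job. What is shaped like the jar_blue but turquoise is not meant.

How it is judged:
By the outcome, as a careful person would: the job done as asked, in the order asked, and still so for the second after the job is handed in, with the robot touching nothing.
It also fails if it takes over 61 s, if anything falls off the work surface, if the arm or the gripper's body presses on something with over 40 N, if the wrist force passes 120 N, or if a joint passes its speed limit or range.

## Robot

A 7-joint arm with a two-finger parallel gripper is mounted at the origin on the work surface. World frame = base frame: x ahead of the robot, y to its left, z up, the work surface at z = 0. Lengths are in m, angles in rad, forces in N, time in s.
With the tool pointing down it reaches from about 0.4 to 0.85 m from the base axis. Payload 10.4 kg.
Tool frame: the origin (TCP) lies between the finger pads; the fingertips stand 8 mm ahead of it and the grasp point (between the pads) lies 11 mm behind it; z points along the fingers, x is the direction in which the jaws open and shut, and the axes are right-handed (so a half turn about z gives the same grasp; the last joint's range is limited). The gripper opens to 87 mm and grips with 3 to 60 N. Pads are 19 mm wide; open, the fingers measure 117 mm over their backs; the gripper's body (75 mm by 190 mm) begins 51 mm behind the grasp point.
Start: joints at [1.094, 0.332, -0.065, 1.46, 0.022, 1.35, -0.088], TCP at [0.274, -0.562, 0.231] pointing down, gripper open.
Joint ranges: [-2.6, 2.6], [-0.5, 2.12], [-1.47, 1.34], [0.16, 2.42], [-1.27, 4.41], [0.06, 2.06], [-2.6, 2.6]. Speed limits (rad/s): [2.22, 2.22, 2.79, 2.79, 3.14, 3.14, 3.14].

## Interface

Orientations are given as a unit quaternion [x, y, z, w].
In Python, from bench import r, viewer gives the robot as it stands.
- The arm moves only by the tool apply_moves, never from a script. Its argument "increments" is a list of rows, each an object with "grip": the closure in counts, from 0 (fully open) to 255 (shut); "xyz": the shift along the tool's x, y, z in mm, a list of three; "rotation": the turn, a rotation vector about the tool's x, y, z in degrees, a list of three. A call has 1 to 5 rows; each row is the pose to reach, as a shift and turn from the pose measured when the call began, along the tool's axes at that moment; what a row does not reach only later rows make up. A row lasts 1/8 s, in which the tool goes at most 62.5 mm and 10.7 degrees, less where a joint would pass 70% of its speed; a pose out of reach is approached as far as the arm can. A call with a gripper value outside its range is refused whole. The fingers move at their own pace and stop on an object; "squeeze" is the grip in N (left out, the last holds). Time passes only in rows, so rows that repeat a pose let the fingers close. It gives the time, the measured TCP pose, the force and the opening at its end, in the units of the state.
- r.read_state(): the state, without advancing time (a new reading comes with each control period).
- viewer.camera(name): name is "scene" or "top" or "wrist"; returns a dict with "img" (384x512x3 uint8, blue, green, red), "range_z" (384x512 float32, m along the optical axis (not along the pixel's ray), 0 where there is no reading), "vertical_fov" (degrees; the focal length in pixels is half the picture's height over the tangent of half this angle, whatever the lens; pixels are square), "cx", "cy" (the principal point, pixels), "rvec" (rotation vector, rad) and "tvec" (3), from world to camera coordinates, as OpenCV has them. Camera axes: x right, y down, z forward; pixel columns grow to the right and rows downward; lengths in m; the calibration is good to about 2 mm. The wrist camera is an equidistant fisheye: a pixel r from the principal point sees the ray r / f radians off the axis. A picture is of the moment at which its call begins.
- r.close_job(): hands the job in, once; it reports no verdict.
The state is a dict: "time": time; "joint_positions": joint angles; "joint_vel": joint speeds; "joint_torque": joint torques, N m; "ee_pos": TCP position; "eef_rot": TCP orientation; "ft_force": force on the tool from outside, world axes, zero at the start; "torque": the same for the moment, N m; "width": finger opening in m.
Only numpy, scipy, OpenCV 4.12 (cv2) and the standard library are available. Lean on these libraries where they do the work, as an engineer would, in place of code of your own. Each camera call takes 0.05 s, during which the arm holds its last target.

## Working session

There is one attempt and no reset: what is moved stays moved. The work goes in short steps, Python scripts to look and compute and a tool call to move; the robot and the scene stay as the last step left them, time stands still between calls to the robot, and variables do not carry over. Pictures are saved under pics/ and viewed, and the job is handed in when it is done.

Besides the shell and the picture viewer there is one more tool, called after "Call:" by a JSON object that holds its "method" and its "body", one argument or row to a line. apply_moves: Moves the arm, as the interface text tells. Its arguments: {"type":"object","properties":{"increments":{"type":"array","items":{"type":"object","properties":{"grip":{"type":"number"},"xyz":{"type":"array","items":{"type":"number"}},"rotation":{"type":"array","items":{"type":"number"}}}}},"squeeze":{"type":"number"}},"required":["increments"]}

```bash
ls; mkdir -p pics; cat > h.py <<'E'
import numpy as np, cv2
from bench import r, viewer
from scipy.spatial.transform import Rotation as R
def grab(n):
    c=viewer.camera(n); np.save(f'/tmp/{n}.npy',c,allow_pickle=True); return c
def load(n): return np.load(f'/tmp/{n}.npy',allow_pickle=True).item()
def foc(c): return c['img'].shape[0]/2/np.tan(np.radians(c['vertical_fov'])/2)
def ray(c,u,v,name):
    f=foc(c); Rm=R.from_rotvec(np.ravel(c['rvec'])).as_matrix(); t=np.ravel(c['tvec'])
    u=np.asarray(u,float)-c['cx'];v=np.asarray(v,float)-c['cy']
    if name=='wrist':
        rr=np.hypot(u,v)+1e-9; th=rr/f
        d=np.stack([np.sin(th)*u/rr,np.sin(th)*v/rr,np.cos(th)],-1)
    else: d=np.stack([u/f,v/f,np.ones_like(u)],-1)
    return -Rm.T@t, d@Rm
def plane(c,u,v,z,name):
    o,d=ray(c,u,v,name); return o+d*((z-o[2])/d[...,2])[...,None]
def cloud(c,name):
    # per-pixel world points from range_z
    H,W=c['range_z'].shape; v,u=np.mgrid[0:H,0:W]
    o,d=ray(c,u,v,name); Rm=R.from_rotvec(np.ravel(c['rvec'])).as_matrix()
    k=c['range_z']/(d@Rm[2]); return o+d*k[...,None]
E
python3 - <<'E'
from h import *
for n in ['scene','top','wrist']:
    c=grab(n); cv2.imwrite(f'pics/{n}0.png',c['img']); print(n,c['vertical_fov'],c['cx'],c['cy'],np.ravel(c['rvec']),np.ravel(c['tvec']),(c['range_z']>0).mean(), ray(c,256,192,n))
print(r.read_state())
E
```

```text
pics
scene 42.86622883647391 253.13684381591412 193.51728095097013 [ 1.99604877  1.33564896 -0.58258524] [-0.22113861 -0.29519723  1.71052334] 0.9959564208984375 (array([ 1.42577539, -0.34245615,  0.95489378]), array([-0.67506053,  0.28069128, -0.68231194]))
top 55.98819262790522 256.7933833658902 190.85536062308321 [ 2.17544564 -2.21176558  0.04890596] [0.05895949 0.49045057 0.78775064] 0.9960530598958334 (array([0.45151444, 0.04700242, 0.81147677]), array([ 0.04667051,  0.00703474, -0.99889301]))
wrist 65.70646984690485 258.8382531301042 188.08349992022139 [-2.47999588  1.54981932  0.19422307] [-0.6246167  -0.02902041  0.38839428] 0.9292805989583334 (array([ 0.33449695, -0.53194403,  0.38338709]), array([-0.23713673, -0.1046756 , -0.96582048]))
{'time': 0.15, 'joint_positions': array([ 1.09439801,  0.33270372, -0.06468388,  1.46074966,  0.02161343,
        1.34988641, -0.08852877]), 'joint_vel': array([ 2.00296561e-04, -1.02046487e-03, -4.85759283e-04, -9.45945249e-04,
        3.09625930e-05, -4.89820838e-04, -8.82524928e-04]), 'joint_torque': array([ 1.24790189e-03, -6.23633480e+01,  2.48907041e-02, -3.90142715e+01,
       -6.13458012e-02,  3.73503543e-02,  2.84209528e-05]), 'ee_pos': array([ 0.2738537 , -0.56149678,  0.22995041]), 'eef_rot': array([ 8.48044957e-01, -5.29924028e-01, -4.61915882e-04, -2.51142925e-04]), 'ft_force': array([ 0.28550551,  0.64995116, -0.44157694]), 'torque': array([ 0.02450626,  0.02401788, -0.0188067 ]), 'width': 0.08715322433583804}
```

View pics/scene0.png

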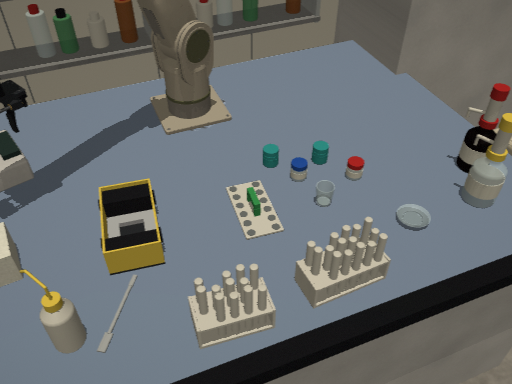

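View pics/top0.png

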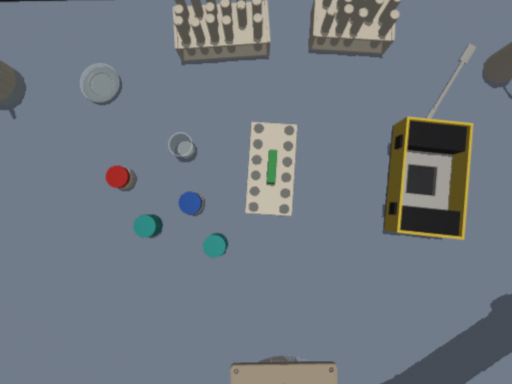

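View pics/wrist0.png

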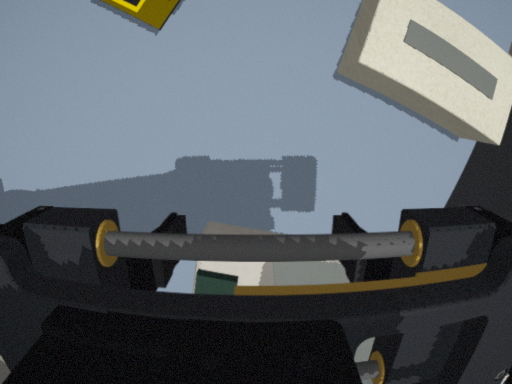

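The top view shows the case at (430,178), the tray with its green handle at (272,168), the blue cap at (190,203) and the red cap at (118,177). There are two turquoise caps at (145,226) and (215,246).

In the scene view, blue is at (299,166), turquoise at (271,156) and (320,152), and red at (355,164). The candidates for jar_blue by top pixel are (190,203) dark blue, (145,226) turquoise and (215,246) turquoise. I choose (190,203) and will check it in a crop.

```bash
cat >> h.py <<'E'
def mask(c,kind):
    h=cv2.cvtColor(c['img'],cv2.COLOR_BGR2HSV); H,S,V=[h[...,i].astype(int) for i in range(3)]
    m={'blue':(H>108)&(H<128)&(S>170)&(V>60),'red':((H<6)|(H>174))&(S>180)&(V>80),'teal':(H>75)&(H<95)&(S>120)&(V>50),
       'green':(H>50)&(H<74)&(S>150)&(V>40),'yellow':(H>18)&(H<32)&(S>170)&(V>90)}[kind]
    return m.astype(np.uint8)
def blobs(m,amin=15):
    n,l,s,ce=cv2.connectedComponentsWithStats(m); return [(s[i],ce[i],l==i) for i in range(1,n) if s[i][4]>=amin]
def tri(rs):
    A=0;b=0
    for o,d in rs:
        d=d/np.linalg.norm(d);P=np.eye(3)-np.outer(d,d);A=A+P;b=b+P@o
    return np.linalg.solve(A,b)
E
python3 - <<'E'
from h import *
for n in ['top','scene']:
    c=load(n); P=cloud(c,n)
    for k in ['blue','red','teal','green','yellow']:
        for s,ce,mm in blobs(mask(c,k)):
            p=P[mm]; print(n,k,s,ce.round(1),np.median(p,0).round(4),'z95',np.percentile(p[:,2],95).round(4))
c=load('top');i=c['img']
a=cv2.resize(i[160:280,90:250],None,fx=4,fy=4,interpolation=cv2.INTER_CUBIC);cv2.imwrite('pics/crop1.png',a)
a=cv2.resize(i[100:250,370:490],None,fx=4,fy=4,interpolation=cv2.INTER_CUBIC);cv2.imwrite('pics/crop2.png',a)
E
```

```text
top blue [180 193  21  21 339] [189.7 202.6] [0.4663 0.1907 0.0581] z95 0.0603
top red [107 167  22  20 355] [117.3 176.4] [0.5247 0.343  0.0582] z95 0.0604
top teal [134 215  28  22 502] [147.1 225.4] [0.4213 0.2803 0.0576] z95 0.0604
top teal [203 234  24  23 431] [214.9 245. ] [0.3781 0.1391 0.058 ] z95 0.0603
top yellow [396 118  76 120 928] [433.1 174.7] [ 0.5166 -0.3025  0.0838] z95 0.0863
scene blue [292 158  15  13 168] [298.9 164. ] [0.4742 0.1866 0.0547] z95 0.0585
scene red [200   0   7   3  17] [203.    0.8] [-0.5345  0.233   0.1478] z95 0.1517
scene red [28  4  9 10 70] [32.3  8.5] [-0.537  -0.4212  0.2213] z95 0.2274
scene red [492  84  18  17 222] [500.5  91.7] [0.6296 0.6897 0.2661] z95 0.271
scene red [481 115  17  14 112] [488.3 123.8] [0.6347 0.6844 0.1636] z95 0.17
scene red [348 157  16  13 168] [355.2 162.9] [0.5311 0.3391 0.0545] z95 0.0581
scene teal [312 141  17  23 322] [319.6 152. ] [0.433  0.278  0.0443] z95 0.0573
scene teal [263 144  16  24 325] [270.1 155.3] [0.3905 0.1343 0.044 ] z95 0.058
scene green [247 188  13  28 189] [253.6 201. ] [0.5583 0.0133 0.0488] z95 0.0539
scene yellow [499 113  13  20 196] [506.2 122.7] [0.7434 0.6029 0.2603] z95 0.2705
scene yellow [486 146  21  16 146] [494.9 155.4] [0.752  0.6019 0.1626] z95 0.1701
scene yellow [  99  179   65   94 1783] [130.4 241.6] [ 0.6219 -0.3256  0.0625] z95 0.0832
scene yellow [ 20 270  42  42 385] [ 48.3 297.3] [ 0.7634 -0.5013  0.152 ] z95 0.2032
```

View pics/crop1.png

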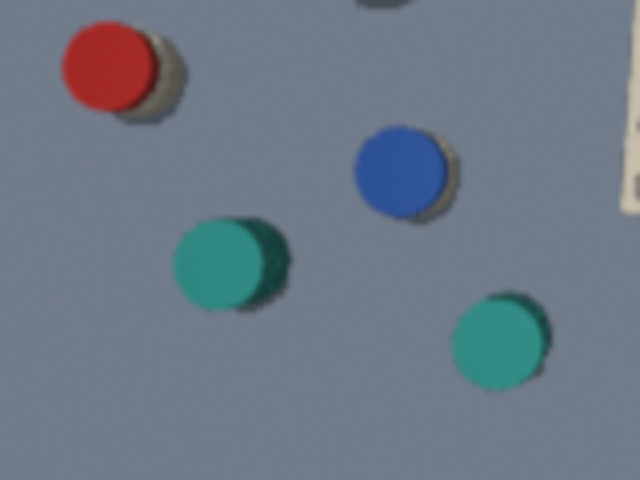

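View pics/crop2.png

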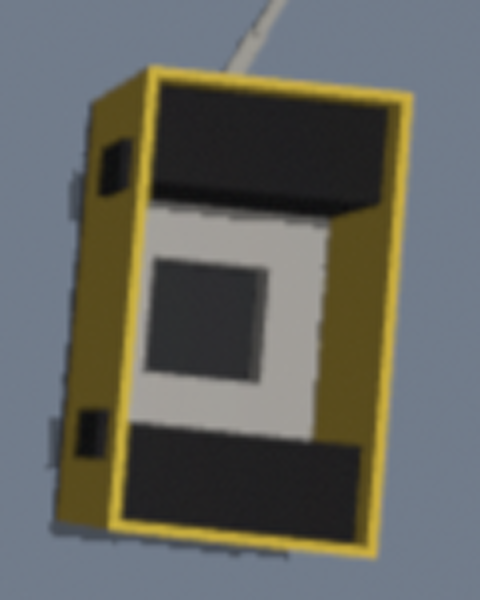

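The crop shows the chosen blue cap at (402,172), with a white label side and no turquoise. The case crop shows the rim quad, the dark ledges, and the pocket near (205,320).

```bash
python3 - <<'E'
from h import *
t=load('top');s=load('scene')
def capc(c,k,near):
    # top disc of cap: bright part of the blob
    b=[x for x in blobs(mask(c,k)) if np.hypot(*(x[1]-near))<12][0][2]
    V=c['img'].max(2); v=V[b]; th=0.8*np.percentile(v,80); m=(b&(V>th)).astype(np.uint8)
    cn=max(cv2.findContours(m,cv2.RETR_EXTERNAL,cv2.CHAIN_APPROX_NONE)[0],key=cv2.contourArea)
    e=cv2.fitEllipse(cn); return e
for k,a,b in [('blue',(190,203),(299,164)),('red',(117,176),(355,163)),('teal',(147,225),(320,152)),('teal',(215,245),(270,155))]:
    ea=capc(t,k,a);eb=capc(s,k,b)
    p=tri([ray(t,*ea[0],'top'),ray(s,*eb[0],'scene')])
    print(k,ea,eb,'tri',p.round(4),'top@56',plane(t,*ea[0],.056,'top').round(4),'scene@56',plane(s,*eb[0],.056,'scene').round(4))
# case rim
def rim(c,n,box):
    h=cv2.cvtColor(c['img'],cv2.COLOR_BGR2HSV); m=((h[...,0]>18)&(h[...,0]<32)&(h[...,1]>150)&(h[...,2]>(150))).astype(np.uint8)
    q=np.zeros_like(m);x0,x1,y0,y1=box;q[y0:y1,x0:x1]=m[y0:y1,x0:x1]
    v,u=np.nonzero(q);p=plane(c,u,v,.082,n);re=cv2.minAreaRect((p[:,:2]*1000).astype(np.float32));return q,re,p
q,re,p=rim(t,'top',(380,480,100,250));print('rim top',re,'boxpts',cv2.boxPoints(re).round(0).tolist())
q2,re2,p2=rim(s,'scene',(90,170,170,280));print('rim scene',re2)
# tray: white plate
for c,n in [(t,'top')]:
    P=cloud(c,n);h=cv2.cvtColor(c['img'],cv2.COLOR_BGR2HSV)
    m=((h[...,2]>150)&(h[...,1]<60)).astype(np.uint8);m=cv2.morphologyEx(m,cv2.MORPH_CLOSE,np.ones((3,3)))
    for st,ce,mm in blobs(m,800):
        v,u=np.nonzero(mm);pp=plane(c,u,v,.008,n);print(n,st,ce,np.median(P[mm],0),cv2.minAreaRect((pp[:,:2]*1000).astype(np.float32)))
    hh=h[...];g=((hh[...,0]>45)&(hh[...,0]<75)&(hh[...,1]>120)&(hh[...,2]>30)).astype(np.uint8)
    for st,ce,mm in blobs(g,30):
        v,u=np.nonzero(mm);pp=plane(c,u,v,.052,n);print('green',st,ce,np.median(P[mm],0),cv2.minAreaRect((pp[:,:2]*1000).astype(np.float32)))
P=cloud(t,'top')
for nm,(u,v) in dict(pocket=(421,180),pad=(440,200),ledge1=(440,135),ledge2=(430,222),bench=(330,250),plate=(258,160),handle=(272,168)).items(): print(nm,P[v-1:v+2,u-1:u+2].reshape(-1,3).mean(0).round(4))
print(np.unique(q,return_counts=True))
cv2.imwrite('pics/m.png',cv2.resize(np.hstack([q[90:260,370:490],q2[120:290,70:190]])*255,None,fx=3,fy=3))
E
```

```text
blue ((189.76950073242188, 202.59103393554688), (19.494869232177734, 20.369426727294922), 88.57421875) ((298.9446105957031, 162.43133544921875), (9.295639038085938, 14.523344039916992), 94.28912353515625) tri [0.4668 0.1911 0.0541] top@56 [0.4669 0.1913 0.056 ] scene@56 [0.4687 0.1893 0.056 ]
red ((116.75413513183594, 176.326416015625), (19.44247817993164, 20.109176635742188), 86.30839538574219) ((355.5684814453125, 161.3273468017578), (8.917634010314941, 14.557109832763672), 98.91199493408203) tri [0.5247 0.3447 0.0538] top@56 [0.5247 0.3446 0.056 ] scene@56 [0.5269 0.3422 0.056 ]
teal ((144.22291564941406, 225.6926727294922), (20.69796371459961, 21.5361328125), 13.797505378723145) ((320.4900817871094, 145.11557006835938), (8.326309204101562, 14.931436538696289), 94.55491638183594) tri [0.42   0.2861 0.0557] top@56 [0.4203 0.2868 0.056 ] scene@56 [0.4204 0.285  0.056 ]
teal ((213.88128662109375, 245.63832092285156), (21.09725570678711, 21.365009307861328), 162.19569396972656) ((270.4291076660156, 148.419921875), (9.008788108825684, 14.319404602050781), 92.11235809326172) tri [0.3763
[... 932 characters left out ...]
189758300781), 83.02366638183594)
top [ 231  365  106   19 1828] [284.63894967 374.61870897] [ 0.0934691  -0.00315728  0.01414038] ((92.46968078613281, -0.5481643676757812), (228.02484130859375, 38.16249084472656), 89.21033477783203)
green [268 151   8  32 211] [271.5450237  166.53080569] [0.54101813 0.01829617 0.05441966] ((540.4173583984375, 18.601375579833984), (13.833929061889648, 66.57879638671875), 85.40959930419922)
pocket [ 0.5096 -0.3144  0.009 ]
pad [ 0.4643 -0.3481  0.0222]
ledge1 [ 0.5972 -0.3286  0.0722]
ledge2 [ 0.419  -0.3008  0.0724]
bench [ 0.3576 -0.1095  0.0028]
plate [0.5603 0.047  0.0107]
handle [0.5368 0.0179 0.0548]
(array([0, 1], dtype=uint8), array([195881,    727]))
```

View pics/m.png

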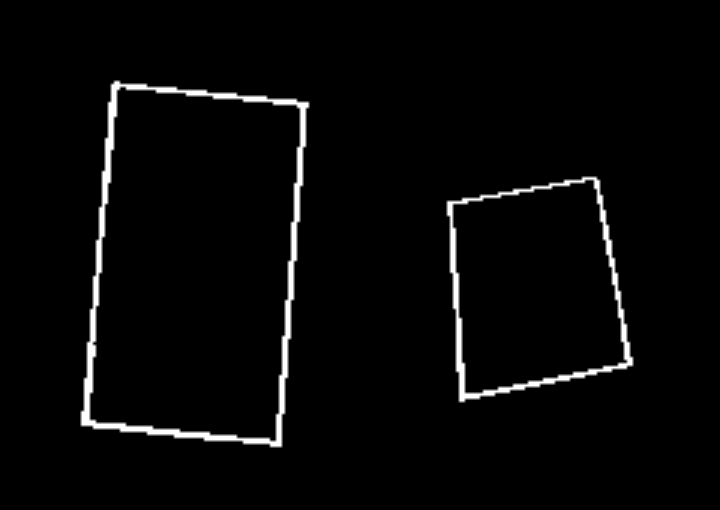

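The case centre is (0.509,-0.309) with its long axis at -7.0°, and the top and scene views agree within 0.5 mm. The tray is at (0.541,0.018), yaw -4.8°, with its handle top triangulated and ranged at about 52–54 mm. The blue jar is at about (0.4675,0.1905) with its top at about 54–56 mm. Next I head for the jar.

```bash
cat >> h.py <<'E'
def Rd(yaw):
    c,s=np.cos(np.radians(yaw)),np.sin(np.radians(yaw)); return np.array([[c,s,0],[s,-c,0],[0,0,-1.]])
def inc(p,yaw,st=None):
    st=st or r.read_state(); R0=R.from_quat(st['eef_rot']).as_matrix(); p0=np.array(st['ee_pos'])
    return (R0.T@(np.array(p)-p0)*1000).round(1).tolist(), np.degrees(R.from_matrix(R0.T@Rd(yaw)).as_rotvec()).round(1).tolist()
def stt():
    st=r.read_state();x=R.from_quat(st['eef_rot']).as_matrix()
    print('t',round(st['time'],2),'p',np.round(st['ee_pos'],4),'yaw',np.degrees(np.arctan2(x[1,0],x[0,0])).round(1),'tilt',np.degrees(np.arccos(-x[2,2])).round(2),'F',np.round(st['ft_force'],1),'w',round(st['width'],4),'q',np.round(st['joint_positions'],2))
E
python3 - <<'E'
from h import *
stt()
for p,y in [((.49,-.28,.23),-38),((.55,0,.22),-18),((.4675,.1905,.20),-18)]: print(inc(p,y))
E
```

```text
t 0.15 p [ 0.2739 -0.5615  0.23  ] yaw -64.0 tilt 0.06 F [ 0.3  0.6 -0.4] w 0.0872 q [ 1.09  0.33 -0.06  1.46  0.02  1.35 -0.09]
([-158.3, -317.7, 0.1], [-0.0, 0.1, -26.0])
([-383.6, -494.3, 10.3], [-0.0, 0.1, -46.0])
([-591.0, -503.7, 30.5], [-0.0, 0.1, -46.0])
```

Call:
{"method": "apply_moves", "body": {
  "increments": [
    {"grip": 30,"xyz": [-26,-53,0],"rotation": [0,0,-5]},
    {"grip": 30,"xyz": [-52,-106,0],"rotation": [0,0,-10]},
    {"grip": 30,"xyz": [-79,-159,0],"rotation": [0,0,-15]},
    {"grip": 30,"xyz": [-105,-212,0],"rotation": [0,0,-20]},
    {"grip": 30,"xyz": [-131,-265,0],"rotation": [0,0,-24]}
  ]
}}

```text
time: 0.78
ee_pos: [0.4554, -0.3259, 0.23]
eef_rot: [0.94, -0.341, -0.0, -0.0]
ft_force: [1.3, -0.9, 0.1]
width: 0.0769
```

```bash
python3 - <<'E'
from h import *
stt()
for p,y in [((.55,0,.22),-18),((.4675,.1905,.20),-18)]: print(inc(p,y))
E
```

```text
t 0.78 p [ 0.4554 -0.3259  0.23  ] yaw -39.9 tilt 0.06 F [ 1.3 -0.9  0.1] w 0.0769 q [ 0.8   0.21 -0.3   1.62  0.06  1.32 -0.2 ]
([-136.3, -310.8, 10.2], [-0.0, 0.1, -21.9])
([-321.7, -404.1, 30.4], [-0.0, 0.1, -21.9])
```

Call:
{"method": "apply_moves", "body": {
  "increments": [
    {"grip": 30,"xyz": [-24,-55,2],"rotation": [0,0,-4]},
    {"grip": 30,"xyz": [-48,-110,4],"rotation": [0,0,-8]},
    {"grip": 30,"xyz": [-73,-165,6],"rotation": [0,0,-12]},
    {"grip": 30,"xyz": [-97,-220,8],"rotation": [0,0,-16]},
    {"grip": 30,"xyz": [-121,-275,10],"rotation": [0,0,-22]}
  ]
}}

```text
time: 1.4
ee_pos: [0.5389, -0.0355, 0.2202]
eef_rot: [0.988, -0.154, -0.0, -0.0]
ft_force: [1.8, -0.4, 0.5]
width: 0.077
```

```bash
python3 - <<'E'
from h import *
stt()
for p,y in [((.4675,.1905,.15),-18)]: print(inc(p,y))
E
```

```text
t 1.4 p [ 0.5389 -0.0355  0.2202] yaw -17.7 tilt 0.03 F [ 1.8 -0.4  0.5] w 0.077 q [ 0.47  0.2  -0.55  1.68  0.1   1.3  -0.41]
([-136.8, -193.5, 70.3], [-0.0, 0.0, 0.3])
```

Call:
{"method": "apply_moves", "body": {
  "increments": [
    {"grip": 30,"xyz": [-30,-43,10],"rotation": [0,0,0]},
    {"grip": 30,"xyz": [-60,-86,20],"rotation": [0,0,0]},
    {"grip": 30,"xyz": [-90,-129,35],"rotation": [0,0,0]},
    {"grip": 30,"xyz": [-120,-170,55],"rotation": [0,0,0]},
    {"grip": 30,"xyz": [-137,-193,70],"rotation": [0,0,0]}
  ]
}}

```text
time: 2.02
ee_pos: [0.4656, 0.1925, 0.1496]
eef_rot: [0.988, -0.153, -0.0, -0.0]
ft_force: [-0.3, 0.4, 0.3]
width: 0.0768
```

```bash
python3 - <<'E'
from h import *
stt()
c=grab('wrist');cv2.imwrite('pics/w1.png',c['img'])
c=grab('top');cv2.imwrite('pics/t1.png',c['img'])
for p,y in [((.4675,.1905,.03),-18)]: print(inc(p,y))
E
```

```text
t 2.02 p [0.4656 0.1925 0.1496] yaw -17.6 tilt 0.06 F [-0.3  0.4  0.3] w 0.0768 q [ 0.18  0.2  -0.72  1.85  0.14  1.15 -0.9 ]
([3.9, 1.6, 118.9], [0.0, 0.2, 0.6])
```

View pics/w1.png

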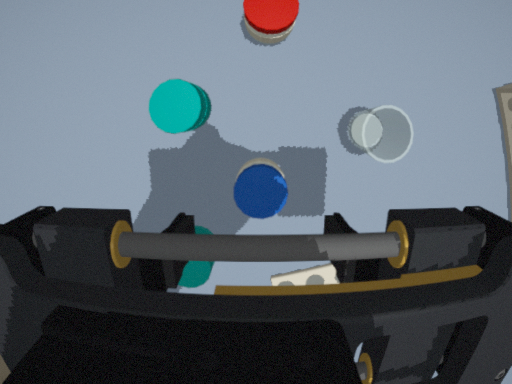

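The wrist view shows the blue cap at (261,191) centred between the fingers (185 and 330). The turquoise jars at (180,105) and (197,255) are off to the sides, and red is at (271,10).

```bash
python3 - <<'E'
from h import *
c=load('wrist')
b=max(blobs(mask(c,'blue')),key=lambda x:x[0][4]);V=c['img'].max(2);print(b[0],b[1])
cn=max(cv2.findContours(b[2].astype(np.uint8),cv2.RETR_EXTERNAL,2)[0],key=cv2.contourArea);ce,rad=cv2.minEnclosingCircle(cn);print(ce,rad)
print(plane(c,*ce,.056,'wrist'))
t=load('top'); # old top center
o=[ray(c,*ce,'wrist')]
P=cloud(c,'wrist');print(np.median(P[b[2]],0))
s=load('scene');print(tri([o[0],ray(s,298.94,162.43,'scene')]))
E
```

```text
Traceback (most recent call last):
ValueError: max() iterable argument is empty
```

```bash
python3 - <<'E'
from h import *
c=load('wrist')
print(cv2.cvtColor(c['img'],cv2.COLOR_BGR2HSV)[188:194,258:262].reshape(-1,3)[:3])
h=cv2.cvtColor(c['img'],cv2.COLOR_BGR2HSV).astype(int);m=((h[...,0]>108)&(h[...,0]<132)&(h[...,1]>150)&(h[...,2]>60)).astype(np.uint8)
b=max(blobs(m),key=lambda x:x[0][4]);print(b[0],b[1])
cn=max(cv2.findContours(b[2].astype(np.uint8),cv2.RETR_EXTERNAL,2)[0],key=cv2.contourArea);ce,rad=cv2.minEnclosingCircle(cn);print(ce,rad)
print(plane(c,*np.array(ce),.056,'wrist'))
s=load('scene');print(tri([ray(c,*ce,'wrist'),ray(s,298.94,162.43,'scene')]))
print(np.median(cloud(c,'wrist')[b[2]],0))
E
```

```text
[[106 236 124]
 [109 204 126]
 [106 225 126]]Traceback (most recent call last):
  File "<stdin>", line 5, in <module>
ValueError: max() iterable argument is empty
```

```bash
sed -i "s/'blue':(H>108)&(H<128)&(S>170)&(V>60)/'blue':(H>99)\&(H<128)\&(S>160)\&(V>60)/" h.py; python3 - <<'E'
from h import *
c=load('wrist')
b=max(blobs(mask(c,'blue')),key=lambda x:x[0][4]);print(b[0],b[1])
cn=max(cv2.findContours(b[2].astype(np.uint8),cv2.RETR_EXTERNAL,2)[0],key=cv2.contourArea);ce,rad=cv2.minEnclosingCircle(cn);print(ce,rad)
print(plane(c,*np.array(ce),.056,'wrist'))
s=load('scene');print(tri([ray(c,*ce,'wrist'),ray(s,298.94,162.43,'scene')]))
print(np.median(cloud(c,'wrist')[b[2]],0))
E
```

```text
[ 234  165   54   53 2228] [260.23204668 191.18671454]
(260.2351379394531, 191.26243591308594) 26.99257469177246
[0.46756    0.19359517 0.056     ]
[0.46653733 0.19185019 0.05297412]
[0.46767941 0.19352247 0.05546302]
```

Call:
{"method": "apply_moves", "body": {
  "increments": [
    {"grip": 30,"xyz": [2,0,40],"rotation": [0,0,0]},
    {"grip": 30,"xyz": [2,0,80],"rotation": [0,0,0]},
    {"grip": 30,"xyz": [2,0,108],"rotation": [0,0,0]},
    {"grip": 30,"xyz": [2,0,118],"rotation": [0,0,0]},
    {"grip": 30,"xyz": [2,0,118],"rotation": [0,0,0]}
  ]
}}

```text
time: 2.75
ee_pos: [0.4664, 0.1922, 0.0311]
eef_rot: [0.988, -0.152, -0.002, -0.0]
ft_force: [0.4, 0.1, -1.4]
width: 0.0769
```

Call:
{"method": "apply_moves", "body": {
  "increments": [
    {"grip": 255,"xyz": [0,0,0],"rotation": [0,0,0]},
    {"grip": 255,"xyz": [0,0,0],"rotation": [0,0,0]},
    {"grip": 255,"xyz": [0,0,0],"rotation": [0,0,0]},
    {"grip": 255,"xyz": [0,0,0],"rotation": [0,0,0]}
  ],
  "squeeze": 20
}}

```text
time: 3.25
ee_pos: [0.4666, 0.1922, 0.0314]
eef_rot: [0.988, -0.152, -0.002, -0.0]
ft_force: [-1.3, -0.2, 3.2]
width: 0.0478
```

```bash
python3 - <<'E'
from h import *
stt()
c=grab('scene');cv2.imwrite('pics/s2.png',cv2.resize(c['img'][60:260,180:440],None,fx=3,fy=3))
E
```

```text
t 3.25 p [0.4666 0.1922 0.0314] yaw -17.4 tilt 0.17 F [-1.3 -0.2  3.2] w 0.0478 q [ 0.12  0.37 -0.68  1.95  0.29  0.92 -1.01]
```

View pics/s2.png

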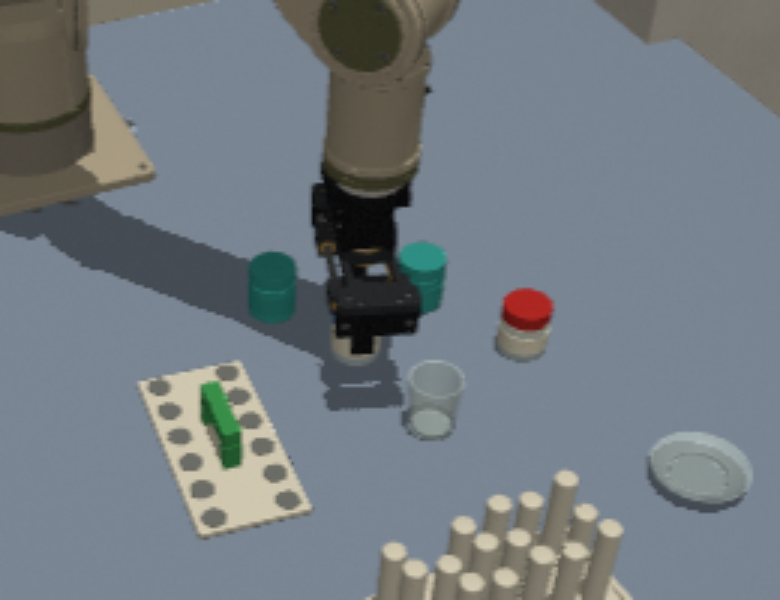

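The width is 47.8 mm, so the jar is held. The crop shows the gripper on the jar at about (355,330), with the turquoise and red jars untouched. Lifting.

Call:
{"method": "apply_moves", "body": {
  "increments": [
    {"grip": 255,"xyz": [0,0,-8],"rotation": [0,0,0]},
    {"grip": 255,"xyz": [0,0,-38],"rotation": [0,0,0]},
    {"grip": 255,"xyz": [0,0,-75],"rotation": [0,0,0]},
    {"grip": 255,"xyz": [0,0,-110],"rotation": [0,0,0]},
    {"grip": 255,"xyz": [0,0,-130],"rotation": [0,0,0]}
  ]
}}

```text
time: 3.92
ee_pos: [0.4674, 0.1925, 0.1636]
eef_rot: [0.988, -0.151, -0.001, -0.001]
ft_force: [0.2, -0.5, -2.2]
width: 0.0479
```

```bash
python3 - <<'E'
from h import *
stt()
for p,y in [((.55,-.1,.165),-12),((.5094,-.3094,.165),-7)]: print(inc(p,y))
E
```

```text
t 3.92 p [0.4674 0.1925 0.1636] yaw -17.4 tilt 0.1 F [ 0.2 -0.5 -2.2] w 0.0479 q [ 0.19  0.19 -0.73  1.83  0.14  1.18 -0.89]
([166.4, 254.3, -1.9], [-0.1, 0.1, -5.4])
([190.4, 466.3, -2.1], [-0.1, 0.1, -10.4])
```

Call:
{"method": "apply_moves", "body": {
  "increments": [
    {"grip": 255,"xyz": [20,30,-1],"rotation": [0,0,-1]},
    {"grip": 255,"xyz": [50,77,-2],"rotation": [0,0,-2]},
    {"grip": 255,"xyz": [82,125,-2],"rotation": [0,0,-3]},
    {"grip": 255,"xyz": [112,175,-2],"rotation": [0,0,-4]},
    {"grip": 255,"xyz": [138,225,-2],"rotation": [0,0,-5]}
  ]
}}

```text
time: 4.55
ee_pos: [0.5319, -0.0653, 0.1657]
eef_rot: [0.994, -0.108, -0.0, -0.001]
ft_force: [0.2, 0.7, -1.6]
width: 0.0476
```

```bash
python3 - <<'E'
from h import *
stt()
for p,y in [((.5094,-.3094,.165),-7)]: print(inc(p,y))
E
```

```text
t 4.55 p [ 0.5319 -0.0653  0.1657] yaw -12.4 tilt 0.08 F [ 0.2  0.7 -1.6] w 0.0476 q [ 0.52  0.23 -0.55  1.76  0.13  1.19 -0.28]
([30.4, 243.3, 0.4], [-0.1, 0.0, -5.4])
```

Call:
{"method": "apply_moves", "body": {
  "increments": [
    {"grip": 255,"xyz": [7,55,0],"rotation": [0,0,-1]},
    {"grip": 255,"xyz": [14,112,0],"rotation": [0,0,-2.5]},
    {"grip": 255,"xyz": [21,165,0],"rotation": [0,0,-4]},
    {"grip": 255,"xyz": [27,215,0],"rotation": [0,0,-5]},
    {"grip": 255,"xyz": [30.4,243.3,0],"rotation": [0,0,-5.4]}
  ]
}}

```text
time: 5.18
ee_pos: [0.5082, -0.3124, 0.1654]
eef_rot: [0.998, -0.062, -0.001, -0.0]
ft_force: [0.2, 0.6, -1.3]
width: 0.0477
```

```bash
python3 - <<'E'
from h import *
stt()
c=grab('wrist');cv2.imwrite('pics/w3.png',c['img'])
c=grab('top');cv2.imwrite('pics/t3.png',cv2.resize(c['img'][80:280,340:512],None,fx=3,fy=3))
for p,y in [((.5094,-.3094,.0374),-7)]: print(inc(p,y))
E
```

```text
t 5.17 p [ 0.5082 -0.3124  0.1654] yaw -7.1 tilt 0.09 F [ 0.2  0.6 -1.3] w 0.0477 q [ 0.8   0.34 -0.4   1.61  0.14  1.22  0.25]
([1.3, -4.2, 127.7], [-0.0, 0.1, -0.3])
```

View pics/w3.png

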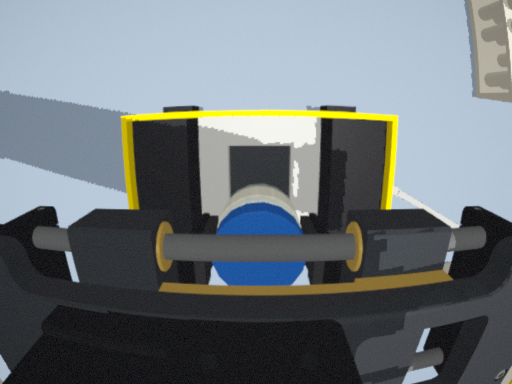

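View pics/t3.png

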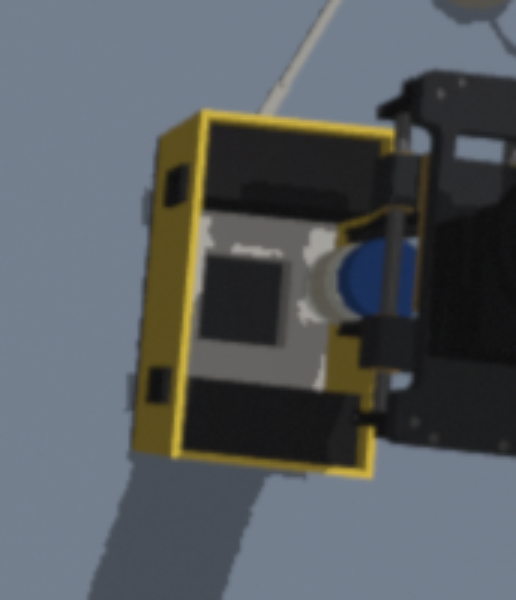

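The wrist view shows the jar at (260,245), in line with the pocket at (260,167), and the far rim corners at about (124,118) and (397,118). I check the case pose from these.

```bash
python3 - <<'E'
from h import *
c=load('wrist');h=cv2.cvtColor(c['img'],cv2.COLOR_BGR2HSV)
m=((h[...,0]>18)&(h[...,0]<34)&(h[...,1]>150)&(h[...,2]>110)).astype(np.uint8);m[205:]=0
v,u=np.nonzero(m);p=plane(c,u,v,.082,'wrist')
d=np.radians(-7);X=np.array([np.cos(d),np.sin(d)]);Y=np.array([-X[1],X[0]]);q=p[:,:2]-np.array([.5094,-.3094])
a,b=q@X*1000,q@Y*1000
print('x range',np.percentile(a,[.5,99.5]),'y',np.percentile(b,[.5,99.5]), 'expect ±118, +67')
top=b>55;print(np.degrees(np.polyfit(a[top],b[top],1)[0]/1))
# pocket dark floor far edges
g=c['img'].max(2);P=cloud(c,'wrist');reg=np.zeros_like(g);reg[140:190,205:315]=1
mm=(g<70)&(reg>0);b0=max(blobs(mm.astype(np.uint8)),key=lambda x:x[0][4]);print(b0[0],b0[1])
v,u=np.nonzero(b0[2]);p=plane(c,u,v,.006,'wrist')[:,:2]-np.array([.5094,-.3094]);print('pocket x',np.percentile(p@X*1000,[1,99]),'y max',np.percentile(p@Y*1000,99),'z',np.median(P[b0[2]][:,2]))
E
```

```text
x range [-117.16061705  116.94029607] y [-10.52049797  68.05039304] expect ±118, +67
-0.03574756958979302
[ 230  147   59   43 2288] [259.37762238 166.21241259]
pocket x [-30.47066998  30.63439688] y max 29.324658012310447 z 0.005517270848088757
```

Call:
{"method": "apply_moves", "body": {
  "increments": [
    {"grip": 255,"xyz": [1.3,-4.2,15],"rotation": [0,0,0]},
    {"grip": 255,"xyz": [1.3,-4.2,40],"rotation": [0,0,0]},
    {"grip": 255,"xyz": [1.3,-4.2,70],"rotation": [0,0,0]},
    {"grip": 255,"xyz": [1.3,-4.2,95],"rotation": [0,0,0]},
    {"grip": 255,"xyz": [1.3,-4.2,112],"rotation": [0,0,0]}
  ]
}}

```text
time: 5.9
ee_pos: [0.5091, -0.3074, 0.0513]
eef_rot: [0.998, -0.062, -0.002, -0.001]
ft_force: [0.6, 0.0, -1.1]
width: 0.0477
```

```bash
python3 - <<'E'
from h import *
stt()
for p,y in [((.5094,-.3094,.0374),-7)]: print(inc(p,y))
E
```

```text
t 5.9 p [ 0.5091 -0.3074  0.0513] yaw -7.2 tilt 0.21 F [ 0.6  0.  -1.1] w 0.0477 q [ 0.78  0.46 -0.39  1.71  0.2   1.01  0.2 ]
([0.6, 2.0, 13.9], [-0.1, 0.2, -0.2])
```

Call:
{"method": "apply_moves", "body": {
  "increments": [
    {"grip": 255,"xyz": [0.6,2,5],"rotation": [-0.1,0.2,0]},
    {"grip": 255,"xyz": [0.6,2,9],"rotation": [-0.1,0.2,0]},
    {"grip": 255,"xyz": [0.6,2,11.5],"rotation": [-0.1,0.2,0]},
    {"grip": 255,"xyz": [0.6,2,13],"rotation": [-0.1,0.2,0]},
    {"grip": 255,"xyz": [0.6,2,13.5],"rotation": [-0.1,0.2,0]}
  ]
}}

```text
time: 6.52
ee_pos: [0.5096, -0.3095, 0.038]
eef_rot: [0.998, -0.062, 0.0, 0.0]
ft_force: [0.0, -0.3, -1.8]
width: 0.0474
```

```bash
python3 - <<'E'
from h import *
stt()
for p,y in [((.5094,-.3094,.0374),-7)]: print(inc(p,y))
E
```

```text
t 6.53 p [ 0.5096 -0.3095  0.038 ] yaw -7.2 tilt 0.04 F [ 0.  -0.3 -1.8] w 0.0474 q [ 0.78  0.48 -0.38  1.72  0.21  0.98  0.19]
([-0.2, -0.1, 0.6], [0.0, -0.0, -0.2])
```

Call:
{"method": "apply_moves", "body": {
  "increments": [
    {"grip": 255,"xyz": [0,0,0.5],"rotation": [0,0,0]},
    {"grip": 255,"xyz": [0,0,1],"rotation": [0,0,0]},
    {"grip": 255,"xyz": [0,0,1],"rotation": [0,0,0]}
  ]
}}

```text
time: 6.9
ee_pos: [0.5098, -0.3097, 0.0375]
eef_rot: [0.998, -0.062, 0.001, 0.0]
ft_force: [-1.1, 0.7, 2.9]
width: 0.0472
```

The force changed from -1.8 to +2.9 N at the expected height, so the jar is on the pocket floor. I open partly, to about 65 mm so the fingers stay clear of the ledges, and rise.

Call:
{"method": "apply_moves", "body": {
  "increments": [
    {"grip": 70,"xyz": [0,0,0],"rotation": [0,0,0]},
    {"grip": 70,"xyz": [0,0,0],"rotation": [0,0,0]},
    {"grip": 70,"xyz": [0,0,0],"rotation": [0,0,0]}
  ]
}}

```text
time: 7.28
ee_pos: [0.5098, -0.3097, 0.0374]
eef_rot: [0.998, -0.062, 0.0, 0.0]
ft_force: [-0.6, 0.2, -0.7]
width: 0.0618
```

Call:
{"method": "apply_moves", "body": {
  "increments": [
    {"grip": 70,"xyz": [0,0,-10],"rotation": [0,0,0]},
    {"grip": 70,"xyz": [0,0,-40],"rotation": [0,0,0]},
    {"grip": 70,"xyz": [0,0,-85],"rotation": [0,0,0]},
    {"grip": 70,"xyz": [0,0,-130],"rotation": [0,0,0]},
    {"grip": 70,"xyz": [0,0,-160],"rotation": [0,0,0]}
  ]
}}

```text
time: 7.9
ee_pos: [0.5102, -0.3097, 0.2006]
eef_rot: [0.998, -0.062, 0.002, 0.001]
ft_force: [0.4, 0.1, 0.3]
width: 0.0632
```

```bash
python3 - <<'E'
from h import *
stt()
c=grab('wrist');cv2.imwrite('pics/w4.png',c['img'])
b=max(blobs(mask(c,'blue')),key=lambda x:x[0][4]);print(b[0],b[1],plane(c,*b[1],.062,'wrist'),np.median(cloud(c,'wrist')[b[2]],0))
for p,y in [((.52,-.15,.2),-50),((.541,.0182,.17),-94.8)]: print(inc(p,y))
E
```

```text
t 7.9 p [ 0.5102 -0.3097  0.2006] yaw -7.2 tilt 0.23 F [0.4 0.1 0.3] w 0.0632 q [ 0.8   0.31 -0.41  1.57  0.13  1.28  0.25]
[ 235  157   47   45 1639] [257.8438072 179.6528371] [ 0.51037332 -0.3083489   0.062     ] [ 0.51041751 -0.30858628  0.06148038]
([-11.5, -160.1, 3.7], [0.0, -0.5, 42.8])
([-11.9, -329.7, 33.1], [-0.2, -0.5, 87.6])
```

View pics/w4.png

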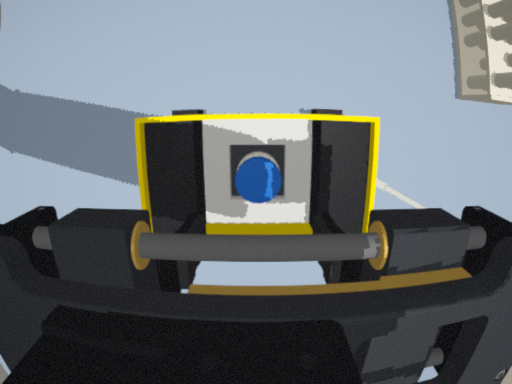

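The wrist view shows the jar upright in the pocket: cap at (258,180), cap top at z 0.0615, pocket dark all round. Now the tray handle, with the jaws across its 18 mm width.

Call:
{"method": "apply_moves", "body": {
  "increments": [
    {"grip": 70,"xyz": [-1,-25,0],"rotation": [0,0,9]},
    {"grip": 70,"xyz": [-3,-55,0],"rotation": [0,0,18]},
    {"grip": 70,"xyz": [-5,-90,0],"rotation": [0,0,27]},
    {"grip": 70,"xyz": [-7,-130,2],"rotation": [0,0,36]},
    {"grip": 70,"xyz": [-10,-170,4],"rotation": [0,0,45]}
  ]
}}

```text
time: 8.57
ee_pos: [0.5228, -0.1391, 0.2001]
eef_rot: [0.897, -0.442, 0.005, 0.0]
ft_force: [0.3, 0.0, 0.3]
width: 0.0632
```

```bash
python3 - <<'E'
from h import *
stt()
for p,y in [((.541,.0182,.17),-94.8)]: print(inc(p,y))
E
```

```text
t 8.57 p [ 0.5228 -0.1391  0.2001] yaw -52.5 tilt 0.53 F [0.3 0.  0.3] w 0.0632 q [ 0.56  0.19 -0.43  1.72  0.09  1.25 -0.81]
([-113.9, -110.2, 29.5], [-0.4, -0.4, 42.3])
```

Call:
{"method": "apply_moves", "body": {
  "increments": [
    {"grip": 70,"xyz": [-28,-26,4],"rotation": [-0.2,-0.2,9]},
    {"grip": 70,"xyz": [-56,-54,10],"rotation": [-0.4,-0.4,18]},
    {"grip": 70,"xyz": [-84,-82,18],"rotation": [-0.4,-0.4,27]},
    {"grip": 70,"xyz": [-105,-102,25],"rotation": [-0.4,-0.4,36]},
    {"grip": 70,"xyz": [-114,-110,30],"rotation": [-0.4,-0.4,42.3]}
  ]
}}

```text
time: 9.2
ee_pos: [0.5407, 0.0206, 0.1698]
eef_rot: [-0.677, 0.736, 0.0, 0.0]
ft_force: [0.5, 0.3, -0.1]
width: 0.0632
```

```bash
python3 - <<'E'
from h import *
stt()
c=grab('wrist');cv2.imwrite('pics/w5.png',c['img'])
for s,ce,m in blobs(mask(c,'green'),50): 
    P=cloud(c,'wrist')[m];print(s,ce,np.median(P,0),np.percentile(P[:,2],90))
    v,u=np.nonzero(m&(cloud(c,'wrist')[...,2]>.048));p=plane(c,u,v,.052,'wrist');print(cv2.minAreaRect((p[:,:2]*1000).astype(np.float32)))
for p,y in [((.541,.0182,.05),-94.8)]: print(inc(p,y))
E
```

```text
t 9.2 p [0.5407 0.0206 0.1698] yaw -94.8 tilt 0.03 F [ 0.5  0.3 -0.1] w 0.0632 q [ 0.29  0.23 -0.47  1.74  0.11  1.2  -1.86]
[ 253  145   18   74 1235] [261.14979757 181.4097166 ] [0.54544407 0.01818055 0.05133622] 0.05224945593991297
((542.5473022460938, 18.204822540283203), (15.814863204956055, 66.94498443603516), 84.89193725585938)
([3.3, -0.9, 119.2], [0.0, 0.1, -0.3])
```

View pics/w5.png

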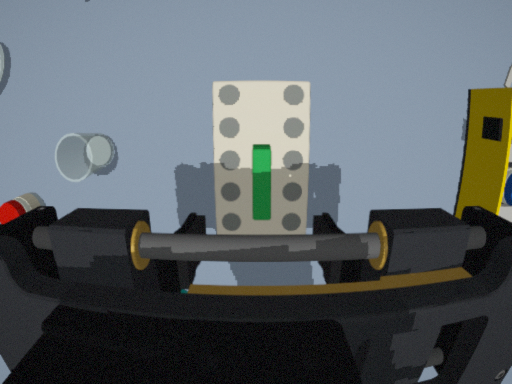

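The wrist view shows the green bar at (261,182), centred between the fingers and aligned with them. It measures (0.5425,0.0182) at z 0.052 with yaw -5.1°, which agrees with the top view within 2 mm.

Call:
{"method": "apply_moves", "body": {
  "increments": [
    {"grip": 70,"xyz": [3,-1,45],"rotation": [0,0,0]},
    {"grip": 70,"xyz": [3,-1,90],"rotation": [0,0,0]},
    {"grip": 70,"xyz": [3,-1,122],"rotation": [0,0,0]},
    {"grip": 70,"xyz": [3,-1,138],"rotation": [0,0,0]},
    {"grip": 70,"xyz": [3,-1,138],"rotation": [0,0,0]}
  ]
}}

```text
time: 9.88
ee_pos: [0.5408, 0.0183, 0.031]
eef_rot: [-0.675, 0.738, 0.001, -0.0]
ft_force: [-0.2, -1.4, -0.2]
width: 0.0632
```

Call:
{"method": "apply_moves", "body": {
  "increments": [
    {"grip": 255,"xyz": [0,0,0],"rotation": [0,0,0]},
    {"grip": 255,"xyz": [0,0,0],"rotation": [0,0,0]},
    {"grip": 255,"xyz": [0,0,0],"rotation": [0,0,0]},
    {"grip": 255,"xyz": [0,0,0],"rotation": [0,0,0]},
    {"grip": 255,"xyz": [0,0,0],"rotation": [0,0,0]}
  ],
  "squeeze": 35
}}

```text
time: 10.5
ee_pos: [0.5409, 0.0183, 0.0311]
eef_rot: [-0.675, 0.738, 0.001, -0.0]
ft_force: [0.6, 0.3, 0.5]
width: 0.0211
```

```bash
python3 - <<'E'
from h import *
stt()
E
```

```text
t 10.5 p [0.5409 0.0183 0.0311] yaw -95.0 tilt 0.11 F [0.6 0.3 0.5] w 0.0211 q [ 0.26  0.39 -0.44  1.87  0.2   0.93 -1.93]
```

Call:
{"method": "apply_moves", "body": {
  "increments": [
    {"grip": 255,"xyz": [0,0,0],"rotation": [0,0,0]},
    {"grip": 255,"xyz": [0,0,0],"rotation": [0,0,0]}
  ],
  "squeeze": 35
}}

```text
time: 10.75
ee_pos: [0.5409, 0.0183, 0.0311]
eef_rot: [-0.675, 0.738, 0.001, -0.0]
ft_force: [-0.3, -0.1, 0.5]
width: 0.0176
```

Width is 17.6 mm, so the handle is held. Lifting slowly at first.

Call:
{"method": "apply_moves", "body": {
  "increments": [
    {"grip": 255,"xyz": [0,0,-5],"rotation": [0,0,0]},
    {"grip": 255,"xyz": [0,0,-25],"rotation": [0,0,0]},
    {"grip": 255,"xyz": [0,0,-60],"rotation": [0,0,0]},
    {"grip": 255,"xyz": [0,0,-100],"rotation": [0,0,0]},
    {"grip": 255,"xyz": [0,0,-135],"rotation": [0,0,0]}
  ]
}}

```text
time: 11.38
ee_pos: [0.541, 0.0182, 0.1678]
eef_rot: [-0.675, 0.737, 0.001, -0.0]
ft_force: [0.7, 0.5, -1.8]
width: 0.0177
```

```bash
python3 - <<'E'
from h import *
stt()
c=grab('wrist');cv2.imwrite('pics/w6.png',c['img'])
c=grab('scene');cv2.imwrite('pics/s6.png',cv2.resize(c['img'][60:310,80:400],None,fx=2,fy=2))
for p,y in [((.5094,-.3094,.165),-97)]: print(inc(p,y))
E
```

```text
t 11.38 p [0.541  0.0182 0.1678] yaw -95.0 tilt 0.09 F [ 0.7  0.5 -1.8] w 0.0177 q [ 0.3   0.23 -0.47  1.74  0.11  1.19 -1.86]
([329.6, 4.8, 4.9], [-0.3, 0.1, 2.0])
```

View pics/s6.png

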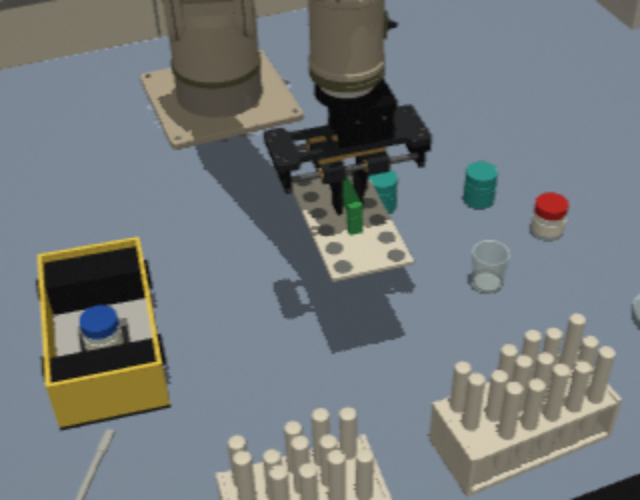

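View pics/w6.png

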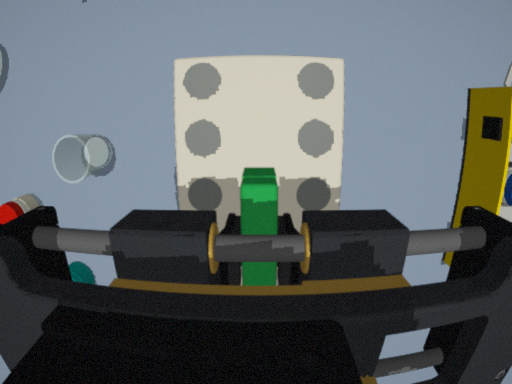

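Scene: the tray hangs from the gripper at about (352,225), and the jar is in the case at (100,325). I check the tilt and offset of the tray in the hand.

```bash
cat >> h.py <<'E'
def trayhand():
    c=load('wrist');P=cloud(c,'wrist');h=cv2.cvtColor(c['img'],cv2.COLOR_BGR2HSV)
    m=((h[...,2]>90)&(h[...,1]<70)).astype(np.uint8);m[240:]=0
    st=r.read_state();b=[x for x in blobs(m,2000)]
    for s,ce,mm in b:
        p=P[mm]; z0=np.median(p[:,2])
        k=abs(p[:,2]-z0)<.012; q=p[k]; A=np.c_[q[:,:2]-q[:,:2].mean(0),np.ones(len(q))]; co=np.linalg.lstsq(A,q[:,2],rcond=None)[0]
        R0=R.from_quat(st['eef_rot']).as_matrix(); L=(q-st['ee_pos'])@R0*1000
        print(s,ce.round(0),'z',z0.round(4),'slope deg (world x,y)',np.degrees(co[:2]).round(2))
        print(' tool x',np.percentile(L[:,0],[.5,99.5]).round(1),'tool y',np.percentile(L[:,1],[.5,99.5]).round(1),'z',np.median(L[:,2]).round(1))
        a=L[:,1];far=L[a<np.percentile(a,1.5)+0]
        print(' rect',cv2.minAreaRect(L[:,:2].astype(np.float32)))
E
python3 - <<'E'
from h import *
trayhand()
E
```

```text
[     0      0    512    233 100953] [242. 102.] z -0.0003 slope deg (world x,y) [ 0.   -0.04]
 tool x [-378.   351.1] tool y [-250.3   68. ] z 171.5
 rect ((-15.236236572265625, -98.29055786132812), (775.3218994140625, 348.45452880859375), 0.426522821187973)
```

```bash
sed -i "s/m\[240:\]=0/m=(m\&(P[...,2]>.05)\&(P[...,2]<r.read_state()['ee_pos'][2]-.005)).astype(np.uint8);m[240:]=0/" h.py
python3 - <<'E'
from h import *
trayhand()
c=load('wrist');print(plane(c,np.array([175.,343.]),np.array([58.,56.]),.1445,'wrist'))
E
```

```text
[  173    55   172   178 22943] [259. 126.] z 0.1442 slope deg (world x,y) [ 0.05 -0.06]
 tool x [-50.9  51.2] tool y [-100.7    2.2] z 26.5
 rect ((0.050067901611328125, -45.91749954223633), (104.8756332397461, 110.74449920654297), 0.09738777577877045)
[[ 0.64832604  0.05967665  0.1445    ]
 [ 0.6407209  -0.04117907  0.1445    ]]
```

The tray is level within 0.1°, centred within about 1–2 mm, and aligned with the tool. Carrying it over the case.

Call:
{"method": "apply_moves", "body": {
  "increments": [
    {"grip": 255,"xyz": [20,0,0],"rotation": [0,0,0.3]},
    {"grip": 255,"xyz": [60,1,0],"rotation": [0,0,0.6]},
    {"grip": 255,"xyz": [110,2,0],"rotation": [0,0,1]},
    {"grip": 255,"xyz": [160,2.5,0],"rotation": [0,0,1.3]},
    {"grip": 255,"xyz": [210,3,0],"rotation": [0,0,1.6]}
  ]
}}

```text
time: 12.1
ee_pos: [0.5201, -0.1933, 0.1689]
eef_rot: [-0.664, 0.747, -0.001, 0.001]
ft_force: [0.6, -0.8, -1.1]
width: 0.0177
```

```bash
python3 - <<'E'
from h import *
stt()
for p,y in [((.5094,-.3094,.165),-97)]: print(inc(p,y))
E
```

```text
t 12.1 p [ 0.5201 -0.1933  0.1689] yaw -96.7 tilt 0.17 F [ 0.6 -0.8 -1.1] w 0.0177 q [ 0.56  0.24 -0.32  1.72  0.08  1.19 -1.48]
([116.5, -2.9, 3.8], [-0.2, 0.1, 0.3])
```

Call:
{"method": "apply_moves", "body": {
  "increments": [
    {"grip": 255,"xyz": [40,-1,0],"rotation": [0,0,0]},
    {"grip": 255,"xyz": [75,-2,2],"rotation": [-0.1,0,0.2]},
    {"grip": 255,"xyz": [103,-3,3],"rotation": [-0.2,0.1,0.3]},
    {"grip": 255,"xyz": [116.5,-3,4],"rotation": [-0.2,0.1,0.3]},
    {"grip": 255,"xyz": [116.5,-3,4],"rotation": [-0.2,0.1,0.3]}
  ]
}}

```text
time: 12.72
ee_pos: [0.5085, -0.3101, 0.1639]
eef_rot: [-0.662, 0.75, 0.001, -0.001]
ft_force: [0.0, 0.1, -1.6]
width: 0.0176
```

```bash
python3 - <<'E'
from h import *
stt()
c=grab('wrist');cv2.imwrite('pics/w7.png',c['img'])
c=grab('top');cv2.imwrite('pics/t7.png',cv2.resize(c['img'][80:280,340:512],None,fx=3,fy=3))
trayhand()
for p,y in [((.5094,-.3094,.102),-97)]: print(inc(p,y))
E
```

```text
t 12.72 p [ 0.5085 -0.3101  0.1639] yaw -97.1 tilt 0.12 F [ 0.   0.1 -1.6] w 0.0176 q [ 0.67  0.33 -0.25  1.62  0.08  1.21 -1.29]
[  172    55   173   178 22932] [259. 126.] z 0.1402 slope deg (world x,y) [ 0.02 -0.08]
 tool x [-49.3  52.8] tool y [-101.9    0.8] z 24.3
 rect ((1.5501556396484375, -47.3237419128418), (104.60172271728516, 110.79090118408203), 0.19758345186710358)
([1.2, -0.0, 62.6], [0.1, 0.0, 0.0])
```

View pics/w7.png

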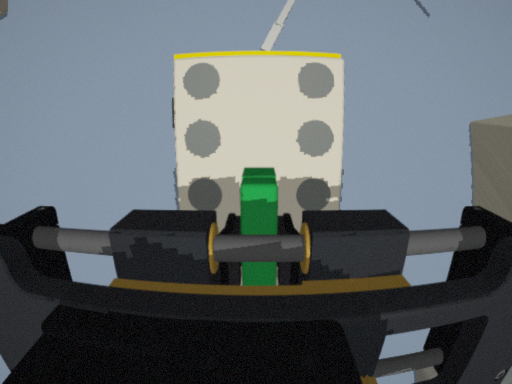

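View pics/t7.png

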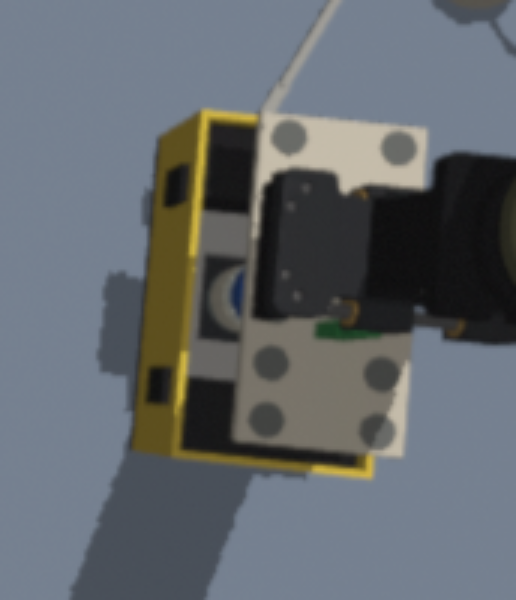

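```bash
python3 - <<'E'
from h import *
c=load('wrist');st=r.read_state();R0=R.from_quat(st['eef_rot']).as_matrix()
h=cv2.cvtColor(c['img'],cv2.COLOR_BGR2HSV)
m=((h[...,0]>18)&(h[...,0]<34)&(h[...,1]>150)&(h[...,2]>110)).astype(np.uint8);m[75:]=0
v,u=np.nonzero(m);p=plane(c,u,v,.082,'wrist');L=(p-st['ee_pos'])@R0*1000
print('rim tool x',np.percentile(L[:,0],[0,1,99,100]),'mid',np.percentile(L[:,0],[1,99]).mean(),'tool y',np.percentile(L[:,1],[0,5,95]),'expect ±67; -118')
# tray corners at plate top
print(((plane(c,np.array([174.,344.]),np.array([59.,57.]),.1402,'wrist')-st['ee_pos'])@R0*1000).round(1))
E
```

```text
rim tool x [-65.75861578 -64.08744413  65.52662568  67.19329263] mid 0.7195907768291008 tool y [-117.5517984  -117.28163338 -114.55720747] expect ±67; -118
[[ -49.  -102.    24.3]
 [  53.5 -103.    24.2]]
```

The tray and rim are centred to about 1 mm in the tool frame. The wrist view shows the far rim at row 54 directly beyond the tray's edge, and the top view shows the tray parallel to the case. Lowering.

Call:
{"method": "apply_moves", "body": {
  "increments": [
    {"grip": 255,"xyz": [0,0,12],"rotation": [0.1,0,0]},
    {"grip": 255,"xyz": [0,0,26],"rotation": [0.1,0,0]},
    {"grip": 255,"xyz": [0,0,40],"rotation": [0.1,0,0]},
    {"grip": 255,"xyz": [0,0,49],"rotation": [0.1,0,0]},
    {"grip": 255,"xyz": [0,0,53],"rotation": [0.1,0,0]}
  ]
}}

```text
time: 13.45
ee_pos: [0.5093, -0.308, 0.1107]
eef_rot: [-0.663, 0.749, 0.0, 0.0]
ft_force: [0.5, 0.1, -0.8]
width: 0.0176
```

```bash
python3 - <<'E'
from h import *
stt()
for p,y in [((.509,-.3096,.102),-97)]: print(inc(p,y))
E
```

```text
t 13.45 p [ 0.5093 -0.308   0.1107] yaw -97.0 tilt 0.05 F [ 0.5  0.1 -0.8] w 0.0176 q [ 0.67  0.37 -0.25  1.67  0.1   1.11 -1.3 ]
([1.6, 0.1, 8.7], [0.0, 0.0, 0.0])
```

Call:
{"method": "apply_moves", "body": {
  "increments": [
    {"grip": 255,"xyz": [1.5,0,4],"rotation": [0,0,0]},
    {"grip": 255,"xyz": [1.5,0,7],"rotation": [0,0,0]},
    {"grip": 255,"xyz": [1.5,0,8.5],"rotation": [0,0,0]},
    {"grip": 255,"xyz": [1.5,0,9.3],"rotation": [0,0,0]},
    {"grip": 255,"xyz": [1.5,0,9.5],"rotation": [0,0,0]}
  ]
}}

```text
time: 14.08
ee_pos: [0.5092, -0.3095, 0.1013]
eef_rot: [-0.663, 0.749, 0.0, 0.0]
ft_force: [-0.6, 0.0, -1.7]
width: 0.018
```

```bash
python3 - <<'E'
from h import *
stt()
c=grab('scene');cv2.imwrite('pics/s8.png',cv2.resize(c['img'][130:290,60:220],None,fx=3.5,fy=3.5))
E
```

```text
t 14.07 p [ 0.5092 -0.3095  0.1013] yaw -97.0 tilt 0.05 F [-0.6  0.  -1.7] w 0.018 q [ 0.67  0.38 -0.25  1.68  0.1   1.09 -1.3 ]
```

View pics/s8.png

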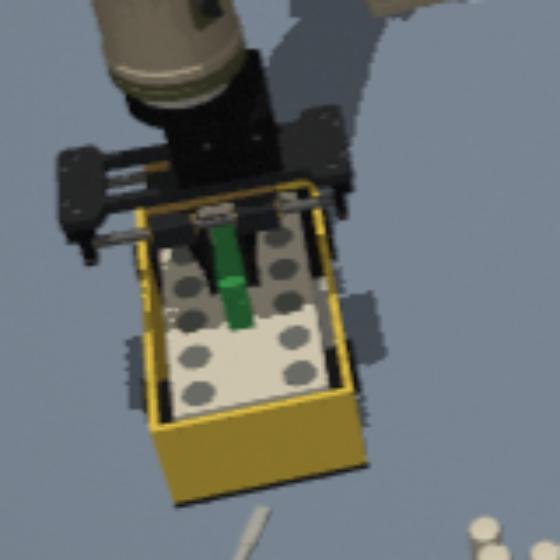

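The crop shows the tray inside the walls, with dark ledge visible around it. The force is still -1.7 N, so it is just about to touch. I creep down to contact.

Call:
{"method": "apply_moves", "body": {
  "increments": [
    {"grip": 255,"xyz": [0,0,0.5],"rotation": [0,0,0]},
    {"grip": 255,"xyz": [0,0,1],"rotation": [0,0,0]},
    {"grip": 255,"xyz": [0,0,1],"rotation": [0,0,0]}
  ]
}}

```text
time: 14.5
ee_pos: [0.5092, -0.3095, 0.1011]
eef_rot: [-0.663, 0.749, 0.0, 0.0]
ft_force: [-3.0, 1.1, 7.1]
width: 0.018
```

Contact at 7 N, z as expected. Releasing.

Call:
{"method": "apply_moves", "body": {
  "increments": [
    {"grip": 110,"xyz": [0,0,-0.5],"rotation": [0,0,0]},
    {"grip": 110,"xyz": [0,0,-0.5],"rotation": [0,0,0]},
    {"grip": 110,"xyz": [0,0,-0.5],"rotation": [0,0,0]},
    {"grip": 110,"xyz": [0,0,-0.5],"rotation": [0,0,0]}
  ]
}}

```text
time: 15.0
ee_pos: [0.5093, -0.3095, 0.1015]
eef_rot: [-0.663, 0.749, 0.0, 0.0]
ft_force: [0.0, 0.2, -0.8]
width: 0.0465
```

Call:
{"method": "apply_moves", "body": {
  "increments": [
    {"grip": 110,"xyz": [0,0,-8],"rotation": [0,0,0]},
    {"grip": 110,"xyz": [0,0,-30],"rotation": [0,0,0]},
    {"grip": 110,"xyz": [0,0,-65],"rotation": [0,0,0]},
    {"grip": 110,"xyz": [0,0,-100],"rotation": [0,0,0]},
    {"grip": 110,"xyz": [0,0,-120],"rotation": [0,0,0]}
  ]
}}

```text
time: 15.62
ee_pos: [0.5098, -0.3099, 0.2243]
eef_rot: [-0.663, 0.749, -0.001, 0.001]
ft_force: [0.9, 0.1, -1.0]
width: 0.0494
```

```bash
python3 - <<'E'
from h import *
stt()
for p,y in [((.40,-.15,.25),-97)]: print(inc(p,y))
E
```

```text
t 15.62 p [ 0.5098 -0.3099  0.2243] yaw -97.0 tilt 0.16 F [ 0.9  0.1 -1. ] w 0.0494 q [ 0.68  0.28 -0.25  1.54  0.07  1.32 -1.28]
([-145.4, 128.3, -26.1], [-0.2, -0.0, 0.0])
```

Moving aside so the top camera sees the case.

Call:
{"method": "apply_moves", "body": {
  "increments": [
    {"grip": 110,"xyz": [-40,20,-5],"rotation": [0,0,0]},
    {"grip": 110,"xyz": [-85,40,-12],"rotation": [0,0,0]},
    {"grip": 110,"xyz": [-130,60,-18],"rotation": [0,0,0]},
    {"grip": 110,"xyz": [-165,75,-22],"rotation": [0,0,0]},
    {"grip": 110,"xyz": [-180,80,-25],"rotation": [0,0,0]}
  ]
}}

```text
time: 16.25
ee_pos: [0.4519, -0.1196, 0.25]
eef_rot: [-0.664, 0.748, -0.002, 0.001]
ft_force: [0.2, -0.9, 0.1]
width: 0.0498
```

```bash
python3 - <<'E'
from h import *
stt()
for n in ['top','scene']: c=grab(n);cv2.imwrite(f'pics/{n}9.png',c['img'])
t=load('top');P=cloud(t,'top');h=cv2.cvtColor(t['img'],cv2.COLOR_BGR2HSV)
m=((h[...,2]>100)&(h[...,1]<70)).astype(np.uint8);m[:,:385]=0;m[:,475:]=0;m[:110]=0;m[240:]=0;m=(m&(P[...,2]>.06)).astype(np.uint8)
b=max(blobs(m),key=lambda x:x[0][4]);v,u=np.nonzero(b[2]);p=plane(t,u,v,.078,'top');print(cv2.minAreaRect((p[:,:2]*1000).astype(np.float32)))
q=P[b[2]];q=q[abs(q[:,2]-np.median(q[:,2]))<.006];A=np.c_[q[:,:2]-q[:,:2].mean(0),np.ones(len(q))];co=np.linalg.lstsq(A,q[:,2],rcond=None)[0];print('plate z',co[2],'slopes deg',np.degrees(co[:2]))
for k in ['red','teal','green']:
    for s,ce,mm in blobs(mask(t,k)): print(k,ce.round(1),np.median(P[mm],0).round(4))
print('ledge far',P[123:126,440].round(4)[:,2])
E
```

```text
t 16.25 p [ 0.4519 -0.1196  0.25  ] yaw -96.8 tilt 0.25 F [ 0.2 -0.9  0.1] w 0.0498 q [ 0.55 -0.01 -0.38  1.81 -0.    1.33 -1.52]
((576.5897216796875, -301.7942199707031), (75.88348388671875, 78.2901382446289), 81.74762725830078)
plate z 0.08050362722623024 slopes deg [0.09634131 0.07091106]
red [117.3 176.4] [0.5246 0.3425 0.0584]
teal [147.2 225.4] [0.4209 0.2805 0.0577]
teal [214.9 245. ] [0.3781 0.1392 0.0581]
ledge far [0.0738 0.071  0.0716]
```

View pics/top9.png

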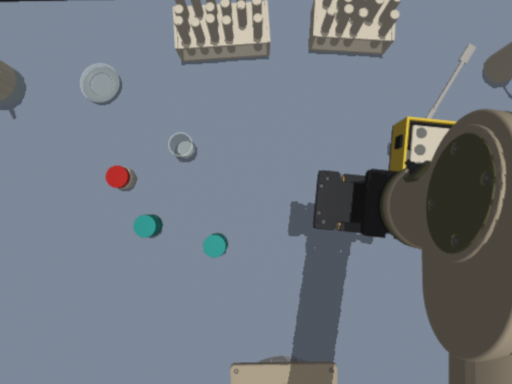

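View pics/scene9.png

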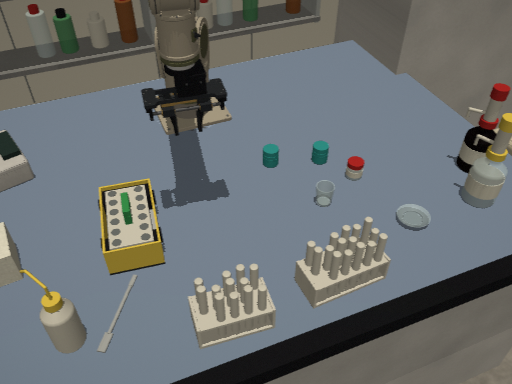

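The top view is mostly hidden by the arm, but the visible plate part is flat. The scene view shows the tray in the case at (130,220). I fit the plate from the scene view.

```bash
python3 - <<'E'
from h import *
s=load('scene');P=cloud(s,'scene');h=cv2.cvtColor(s['img'],cv2.COLOR_BGR2HSV)
m=((h[...,2]>100)&(h[...,1]<70)).astype(np.uint8);m[:,:100]=0;m[:,160:]=0;m[:185]=0;m[255:]=0;m=(m&(P[...,2]>.06)).astype(np.uint8)
m=cv2.morphologyEx(m,cv2.MORPH_CLOSE,np.ones((3,3),np.uint8))
b=max(blobs(m),key=lambda x:x[0][4]);v,u=np.nonzero(b[2]);p=plane(s,u,v,.078,'scene');print(b[0],cv2.minAreaRect((p[:,:2]*1000).astype(np.float32)))
q=P[b[2]];q=q[abs(q[:,2]-np.median(q[:,2]))<.006];A=np.c_[q[:,:2]-q[:,:2].mean(0),np.ones(len(q))];co=np.linalg.lstsq(A,q[:,2],rcond=None)[0];print('plate z',co[2],'slopes deg',np.degrees(co[:2]),'bench z',np.median(P[250:300,170:190,2]))
cv2.imwrite('pics/s9c.png',cv2.resize(s['img'][170:280,85:175],None,fx=5,fy=5,interpolation=2))
g=[x for x in blobs(mask(s,'green'))];print([(x[1],np.median(P[x[2]],0)) for x in g])
E
```

```text
[ 105  185   49   65 2259] ((511.7380065917969, -310.3487548828125), (105.18860626220703, 209.50494384765625), 83.17497253417969)
plate z 0.07789939198340055 slopes deg [-0.11687869 -0.06299731] bench z -0.00027893340662343835
[(array([125.76262626, 208.01515152]), array([ 0.53168356, -0.31179137,  0.1205669 ]))]
```

View pics/s9c.png

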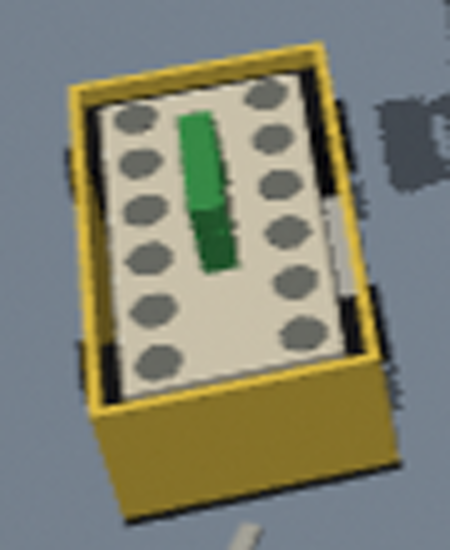

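The crop shows the tray flat on both black ledges, handle up and clear of the walls. Plate top is at z 0.0779 against 0.078 expected, and its slope is about 0.1°. Handing in.

```bash
python3 - <<'E'
from h import *
stt(); print(r.close_job())
E
```

```text
t 16.35 p [ 0.4524 -0.1205  0.2499] yaw -96.8 tilt 0.25 F [ 0.6 -0.9 -0.1] w 0.0496 q [ 0.55 -0.01 -0.38  1.81 -0.    1.33 -1.52]
the job is handed in; nothing more can be done
None
```

I packed both layers and handed the job in at 16.35 s: the blue-capped jar stands in the pocket and the tray lies flat on the ledges over it. I released each only after the wrist force showed contact (about 3 N for the jar, 7 N for the tray).

**Last checks:**
- **Jar:** before the tray went on, its cap top measured z 0.0615 m (0.062 expected), about 1 mm from the pocket's centre.
- **Tray:** the plate top is at z 0.0779 m (0.078 expected), tilted about 0.1° and within 3 mm of the case's centre. The handle is up and the gripper is clear of everything.
- **Other jars:** the red and turquoise jars are where they first stood, within 1 mm.

**Disagreements:**
- **Top camera:** its depth reads about 2.5 mm high.
- **Final top view:** the arm hid most of the tray, so the fit from that view covers only part of the plate. I took the tray check from the scene camera.
- **Blue jar:** the views differed by up to 4 mm on its position, so I used the middle value.

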